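# Dock the tip-box carriage against the spring buffer and set its brake

## Robot

A 6-joint arm with a two-finger parallel gripper is mounted at the origin on a cart in front of the work surface, level with it; the furniture and walls round the work are solid. World frame = base frame: x ahead of the robot, y to its left, z up, the work surface at z = 0. Lengths are in m, angles in rad, forces in N, time in s.
With the tool pointing down it reaches from about 0.35 to 0.85 m from the base axis. Payload 8.1 kg.
Tool frame: the origin (TCP) lies on the centre line of the jaws, within the pads' length; the fingertips stand 17 mm ahead of it and the grasp point (between the pads) lies 2 mm behind it; z points along the fingers, y is the line along which they close (so a half turn about z gives the same grasp; the last joint's range is limited). The gripper opens to 93 mm and grips with 3 to 60 N. Pads are 15 mm wide; open, the fingers measure 128 mm over their backs; the gripper's body (75 mm by 188 mm) begins 65 mm behind the grasp point.
Start: joints at [-1.252, 0.13, 1.488, -0, 1.523, -0.085], TCP at [0.236, -0.552, 0.236] pointing down, gripper open.
Joint ranges: [-2.96, 2.96], [-0.89, 2.26], [0.02, 2.5], [-1.34, 4.48], [0, 2.73], [-2.66, 2.66]. Speed limits (rad/s): [2.39, 2.39, 2.79, 3.14, 3.14, 3.14].

## Interface

Orientations are given as a rotation vector (axis times angle).
In Python, from plant import robot, optics, close_job, models gives the robot as it stands.
- The arm moves only by the shell command python3 -m inch 'ROWS' [OPENING] [FORCE]. ROWS is a JSON object of lists of equal length, an entry for each row: "travel": the shift along the tool's x, y, z in m, a list of three; "spin": the turn about the tool's z in rad. In form: {"travel": [[x, y, z], ...], "spin": [spin, ...]}. A call has 1 to 10 rows; each row is the pose to reach, as a shift and turn from the pose commanded when the call began, along the tool's axes at that moment; what a row does not reach only later rows make up. A row lasts 1/12 s, in which the tool goes at most 41.7 mm and 7.16 degrees, less where a joint would pass 70% of its speed; a pose out of reach is approached as far as the arm can. A call with a gripper value outside its range is refused whole. OPENING is the closure, from 0 (fully open) to 1 (shut), set as the call begins (- or left out, the last holds). The fingers move at their own pace and stop on an object; FORCE is the grip in N (left out, the last holds). Time passes only in rows, so rows that repeat a pose let the fingers close. It gives the time, the measured TCP pose, the force, the opening and the grip force at its end, in the units of the state.
- robot.read_state(): the state, without advancing time (a new reading comes with each control period).
- optics.read_camera(name): name is "scene" or "top"; returns (picture, depth): 480x640x3 uint8, red, green, blue; 480x640 float32, m along the optical axis (not along the pixel's ray), 0 where there is no reading.
- optics.camera_info(name): a dict with "camera_matrix" (3x3 intrinsics, pixels), "view" (4x4, takes a point from world to camera coordinates). Camera axes: x right, y down, z forward; pixel columns grow to the right and rows downward; lengths in m; the calibration is good to about 2 mm. A picture is of the moment at which its call begins. camera_info takes no time and is no camera call.
- close_job(): hands the job in; it is judged then, once.
Trained networks look in the newest picture that a camera, given by its name, has taken for a name from the list of things; names that differ only in an ending like _2 or _b are one class to them, and where a whole thing is asked for, a point or a joint stands for the part that bears it (a point fixed in the world has none). Each returns a list of dicts, best first, with "p" (0 to 1); they miss things now and then, are a little off and sometimes report something else, mostly with a low value. They report only what shows in the picture. A call takes as long as a camera call. They do not tell look-alikes from the thing itself.
- models.look_for(camera, name): "centre" ([x, y, z] in m, in world coordinates, good to about 4 mm: the middle of the surface that is visible of it).
- models.masks_of(camera, name): "region" (480x640 bool, what is visible of it).
The state is a dict: "t": time; "q": joint angles; "dq": joint speeds; "joint_torque": joint torques, N m; "tool_pos": TCP position; "orientation": TCP orientation; "force": force on the tool from outside, world axes, zero at the start; "wrist_torque": the same for the moment, N m; "opening": finger opening in m; "gripper_force": force on a finger pad.
Only numpy, scipy, OpenCV 4.12 (cv2) and the standard library are available. Lean on these libraries where they do the work, as an engineer would, in place of code of your own. Each camera call takes 0.05 s, during which the arm holds its last target. There are 200 camera calls.

## Task

The tip box rides on a small rail carriage that is parked with its brake bail pressed down. Flick the bail up to free the carriage, roll it along the rail until the tip box presses the spring buffer about half-way in (gently: never ram the buffer onto the end of its travel), and, still holding it there against the spring, push the bail fully down, so that the braked carriage keeps the box firmly against the buffer after you let go. Leave the box in its nest and the things around as they are.

Things in the scene. Friction and masses are not known exactly. Their poses are not given: they have to be found in the camera images.
- track: fixed transfer rail: aluminium base plate 520 x 110 x 10 mm on the table, with a steel rail 30 mm wide along its middle (top 24 mm above the table). Origin: centre of the plate's underside. x axis: along the rail, from the parking end to the buffer; z up
- carriage: rail carriage 136 x 100 mm, deck 44 mm above the table, with a nest of corner angles that holds the tip box. Slides only along the track's x (same axes). Brake off: rolls with about 1 N of drag, 0.5 to 1 kg; brake on: held against 15 N either way. Origin: at table height under the middle of the deck, on the rail's centre line
- lever_hinge (a point): hinge of the brake bail, at the rear of the carriage: 80 mm behind the carriage origin, 51 mm above the table; the hinge axis is level and square to the rail
- brake_bar (a point): middle of the bail's round bar: 13 mm thick, level, square to the rail, 70 mm clear between the end arms, 105 mm from the hinge. Bail down: 104 mm behind and 15 mm above the hinge (65 mm above the table), free space all round. Bail up: 48 mm behind, 93 mm above it. Can be gripped from above by fingers closing along the rail; turns in the grip as the bail swings
- brake_lever (a joint): angle of the brake bail (rad): 0 = fully down, braked; 0.95 = fully up, free. The bar's direction from the hinge rises 0.14 + angle above the level, rearward. Pressing down takes 2 to 6 N at the bar as an eccentric squeezes the brake shoe onto the rail. Let go above about 0.4 it springs up; from 0.4 to 0.1 it may stay half-way; pushed fully down it stays down. Lifting it takes about 3 N
- dock: end stop: aluminium bracket 80 mm wide, 84 mm high, with a spring buffer (rubber tip 19 mm across, 72 mm above the table) pointing at the tip box. Origin: foot of the bracket, 10 mm above the table, on the rail's centre line. The buffer screws in and out: its tip is 51 to 101 mm behind (-x of) this origin, not measured. The tip yields 9 mm at 0.7 N/mm (6 N fully in), then is solid; it pushes back
- bench_timer: bystander: small white wedge-shaped timer, 70 mm wide, 56 mm high, loose, the one beside the rail (another stands at the back of the table). Origin: centre of its underside
- bottle_stain: bystander: small amber bottle with an orange cap, 56 mm across, 113 mm high, loose, the one beside the rail (another stands at the back). Origin: centre of its underside
- scissors: bystander: pair of scissors lying flat, 199 mm long, 9 mm high, loose. Origin: centre of its underside
- tip_box: pipette tip box with clear lid, 122 x 92 x 78 mm, 0.13 kg, standing loose in the carriage's nest of corner angles (about 1.5 mm of play each way); the flat wall that meets the buffer is 57 mm ahead (track +x) of its origin. Origin: centre of its underside
There are look-alikes about, which are no part of the job. Leave any turquoise look-alike of the tip_box alone.

How it is judged:
On the way, in this order (a step that is already met when the one before it is completed fails the run):
1. the brake bail is flicked up, off the brake (value of joint brake_lever above 0.7 rad), for 0.1 s.
2. with the brake off, the carriage is rolled up until the tip box presses the spring buffer with at least 2 N (value of joint brake_lever above 0.6 rad and contact force between tip_box and dock above 2 N), for 0.1 s.
3. the bail is pushed fully down with the tip box still pressed against the buffer (value of joint brake_lever below 0.09 rad and contact force between tip_box and dock above 1.5 N), for 0.2 s.
At the end, for the whole second after the job is handed in: the brake bail is fully down (within 0.09 rad) and stays there, the carriage stands still and the tip box, upright in its nest, is pressed against the spring buffer with 1.5 to 8 N (the buffer is in by about 2 mm or more of its 9 mm, but not jammed beyond its end) (all of step 3 and contact force between tip_box and dock below 8 N and linear speed of carriage below 0.01 m/s and angle between tip_box's own z axis and vertical below 0.1 rad and z of tip_box in the frame of carriage below 0.05 m); the robot touches nothing.
It fails at once if the tip box is rammed onto the end of the buffer's travel (more than 12 N) (contact force between tip_box and dock above 12 N).
It fails at once if a bystander is shifted by more than 30 mm (distance of any of bench_timer, bottle_stain, scissors from where it was at the start of the episode above 0.03 m).
It fails at once if the tip box is tipped or lifted out of its nest (angle between tip_box's own z axis and vertical above 0.2 rad or z of tip_box in the frame of carriage above 0.056 m).
It also fails if it takes over 51 s, if anything falls off the work surface, if the arm or the gripper's body presses on something with over 40 N, if the wrist force passes 120 N, or if a joint passes its speed limit or range.

## Working session

There is one attempt and no reset: what is moved stays moved. The work goes in short steps, Python scripts to look and compute and a shell command to move; the robot and the scene stay as the last step left them, time stands still between calls to the robot, and variables do not carry over. Pictures are saved under pics/ and viewed, at most 10 in all, crops included, and the job is handed in when it is done.

```bash
mkdir -p pics; ls
python3 - <<'E'
from plant import robot, optics, models
import cv2
s=robot.read_state(); print(s)
for c in("scene","top"):
    p,d=optics.read_camera(c); cv2.imwrite(f"pics/{c}0.png",p[:,:,::-1])
    print(c,optics.camera_info(c))
    for n in("carriage","brake_bar","lever_hinge","dock","tip_box","bench_timer","bottle_stain","scissors","track"):
        print(n,[([round(float(v),3) for v in r["centre"]],round(r["p"],2)) for r in models.look_for(c,n)][:3])
E
```

```text
pics
{'t': 0.0, 'q': array([-1.25237796e+00,  1.31156527e-01,  1.48924177e+00, -3.93778913e-06,
        1.52298037e+00, -8.54077553e-02]), 'dq': array([-4.92569744e-05, -8.75315742e-04, -3.36534550e-04, -1.37358347e-03,
        1.49405214e-03, -1.25660455e-03]), 'joint_torque': array([-5.76424791e-04, -5.59830809e+01, -4.91771221e+01,  7.68589578e-02,
        3.55594454e-02, -1.43476900e-04]), 'tool_pos': array([ 0.23561621, -0.55123923,  0.23461077]), 'orientation': array([-3.07603282e+00, -6.29671852e-01,  3.32061408e-04]), 'force': array([ 0.53941672, -0.16088504, -0.25851785]), 'wrist_torque': array([-0.02664728,  0.00486007, -0.05302482]), 'gripper_force': 0.0, 'opening': 0.09266012278319445}
scene {'camera_matrix': array([[584.37047029,   0.        , 319.39827308],
       [  0.        , 584.37047029, 235.68363049],
       [  0.        ,   0.        ,   1.        ]]), 'view': array([[-0.65247276, -0.75776068,  0.00883405,  0.36272548],
       [-0.51931784,  0.43861015, -0.7334372 ,  0.36592697],
       [ 0.55189517, -0.48313547, -0.67969982,  1.08432604],
       [ 0.        ,  0
[... 637 characters left out ...]
1.        ]]), 'view': array([[ 0.00491951, -0.99986359, -0.01576717, -0.00304368],
       [-0.98605304, -0.00222728, -0.16641646,  0.57973829],
       [ 0.16635864,  0.01636595, -0.98592949,  1.29356582],
       [ 0.        ,  0.        ,  0.        ,  1.        ]])}
carriage [([0.54, -0.185, 0.054], 0.96)]
brake_bar [([0.555, -0.222, 0.063], 0.75)]
lever_hinge [([0.537, -0.183, 0.058], 0.86)]
dock [([0.534, 0.2, 0.075], 0.66)]
tip_box [([0.403, -0.355, 0.057], 0.95), ([0.546, -0.103, 0.1], 0.71), ([0.394, 0.326, 0.057], 0.6)]
bench_timer [([0.717, -0.121, 0.041], 0.58)]
bottle_stain [([0.742, 0.097, 0.059], 0.94)]
scissors [([0.726, 0.307, 0.01], 0.8)]
track [([0.533, 0.008, 0.011], 0.96)]
```

View pics/scene0.png

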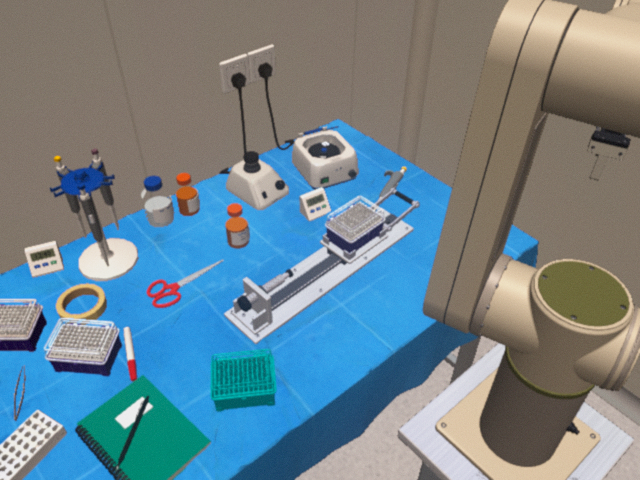

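View pics/top0.png

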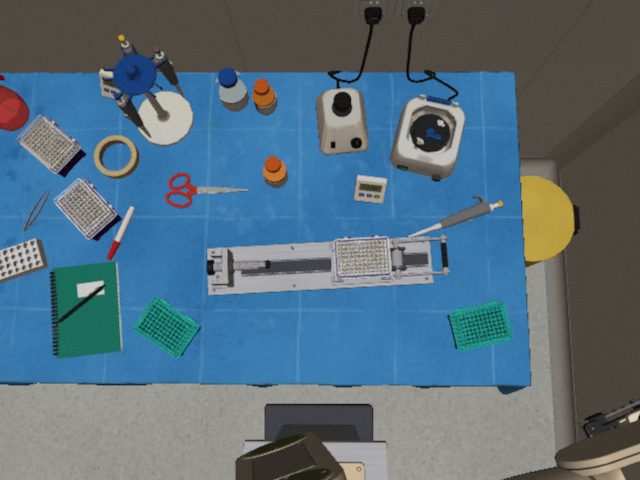

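The scene view shows the carriage at (355,225) with the box and its bail at (405,195). The dock is at (255,300), and the turquoise look-alikes stand apart at (243,378). In the top view the bail bar is at (445,255), the buffer tip at about (268,265) and the dock at (218,266). A pipette lies near the bail at (455,217). Next I'll measure these precisely.

```bash
cat > h.py <<'E'
import numpy as np, cv2
from plant import robot, optics, models
def cloud(c):
    p,d=optics.read_camera(c); i=optics.camera_info(c); K=i["camera_matrix"]; V=i["view"]
    v,u=np.mgrid[:480,:640]
    P=np.stack([(u-K[0,2])/K[0,0]*d,(v-K[1,2])/K[1,1]*d,d],-1)
    W=(P-V[:3,3])@V[:3,:3]; W[d==0]=np.nan
    return p,W
def ray(c,u,v,z):
    i=optics.camera_info(c); K=i["camera_matrix"]; V=i["view"]
    r=V[:3,:3].T@np.array([(u-K[0,2])/K[0,0],(v-K[1,2])/K[1,1],1]); o=-V[:3,:3].T@V[:3,3]
    return o+r*(z-o[2])/r[2]
E
python3 - <<'E'
from h import *
p,W=cloud("top")
# plate: points z~0.010
m=(abs(W[...,2]-.01)<.005)&(p.max(2).astype(int)-p.min(2)<50)&(abs(W[...,0]-.53)<.09)&(abs(W[...,1])<.32)
P=W[m][:,:2].astype(np.float32); print("plate",m.sum(),cv2.minAreaRect(P),np.nanmin(P,0),np.nanmax(P,0))
for n in("tip_box","dock","brake_bar"):
    for r in models.masks_of("top",n)[:3]:
        R=r["region"]; Q=W[R]; Q=Q[~np.isnan(Q[:,0])]
        print(n,round(r["p"],2),R.sum(),np.percentile(Q,[2,50,98],axis=0).round(3).tolist())
        zt=np.percentile(Q[:,2],90); T=Q[abs(Q[:,2]-zt)<.008][:,:2].astype(np.float32); print(zt,cv2.minAreaRect(T))
# bar: z .055-.08
m=(W[...,2]>.055)&(W[...,2]<.085)&(abs(W[...,0]-.54)<.06)&(W[...,1]<-.2)&(W[...,1]>-.3)
print("bar pts",W[m].round(3)[::4].tolist())
B=W[m]; print(np.nanmedian(B,0))
a=p[190:330,190:470]; cv2.imwrite("pics/c1.png",cv2.resize(a,(800,400),interpolation=cv2.INTER_CUBIC)[:,:,::-1])
p,W=cloud("scene")
a=p[140:345,215:445]; cv2.imwrite("pics/c2.png",cv2.resize(a,(670,598),interpolation=cv2.INTER_CUBIC)[:,:,::-1])
E
```

```text
plate 4434 ((0.5479104518890381, -0.0063371360301971436), (0.11934959143400192, 0.5193930864334106), 3.2728681564331055) [ 0.47572735 -0.2680342 ] [0.61985224 0.25444314]
tip_box 0.91 2355 [[0.506, -0.158, 0.047], [0.548, -0.1, 0.101], [0.593, -0.043, 0.125]]
0.12157561101396025 ((0.5488042831420898, -0.10068903118371964), (0.07994884252548218, 0.11321981996297836), 3.3368868827819824)
tip_box 0.81 2305 [[0.342, 0.269, 0.015], [0.398, 0.328, 0.058], [0.454, 0.391, 0.081]]
0.07741225452247578 ((0.3975093364715576, 0.3313169777393341), (0.11400280147790909, 0.07975398749113083), 56.745826721191406)
tip_box 0.73 7470 [[0.483, -0.281, 0.004], [0.535, 0.009, 0.012], [0.597, 0.235, 0.07]]
0.05459171424540946 ((0.5416003465652466, -0.021448791027069092), (0.09509310126304626, 0.5218976140022278), 3.1395046710968018)
dock 0.62 1144 [[0.492, 0.111, 0.014], [0.53, 0.197, 0.079], [0.565, 0.238, 0.097]]
0.0930550228265678 ((0.5299811959266663, 0.19415555894374847), (0.07834920287132263, 0.06823499500751495), 52.187538146972656)
brake_bar 0.66 604 [[0.513, -0.292, -0.0], [0.557, -0.241, 0.063], [
[... 1959 characters left out ...]
521, -0.257, 0.071], [0.521, -0.266, 0.068], [0.521, -0.274, 0.072], [0.521, -0.283, 0.075], [0.521, -0.292, 0.073], [0.52, -0.226, 0.062], [0.52, -0.235, 0.06], [0.519, -0.242, 0.066], [0.519, -0.251, 0.068], [0.518, -0.259, 0.073], [0.519, -0.268, 0.072], [0.519, -0.277, 0.071], [0.519, -0.285, 0.072], [0.519, -0.295, 0.069], [0.517, -0.208, 0.062], [0.518, -0.217, 0.06], [0.518, -0.226, 0.061], [0.517, -0.234, 0.064], [0.517, -0.242, 0.066], [0.518, -0.252, 0.06], [0.518, -0.261, 0.063], [0.518, -0.27, 0.059], [0.516, -0.284, 0.076], [0.516, -0.204, 0.058], [0.515, -0.212, 0.062], [0.516, -0.224, 0.057], [0.516, -0.235, 0.057], [0.514, -0.285, 0.071]]
[ 0.55701094 -0.27892869  0.06805979]
```

View pics/c1.png

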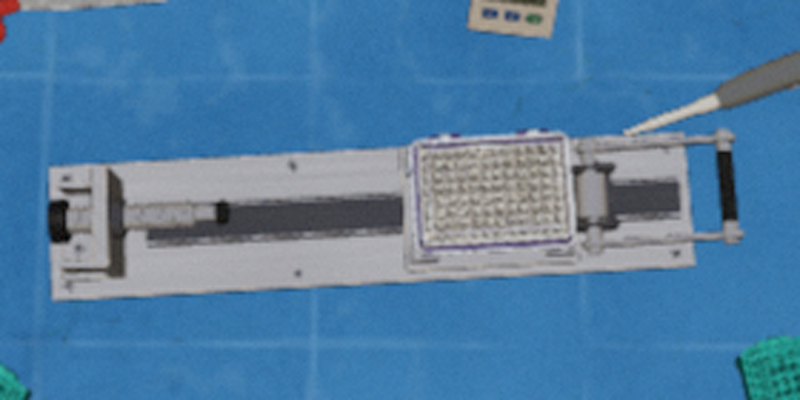

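View pics/c2.png

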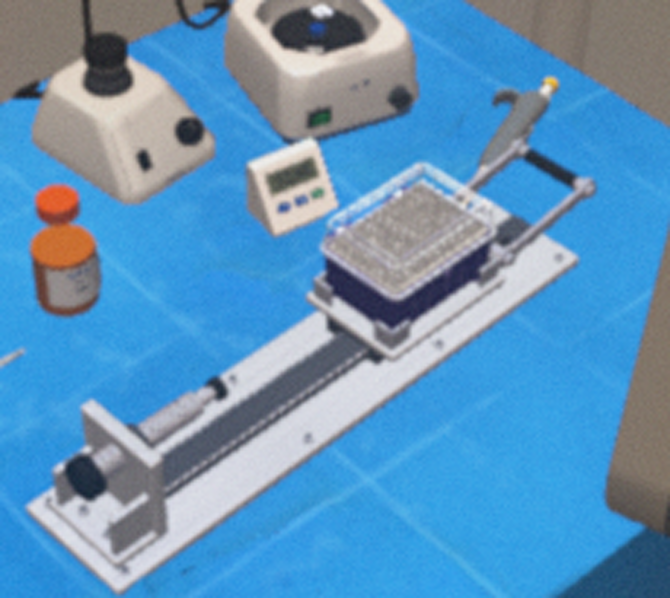

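The crops show the bail bar between its arms (crop 1 at (727,187)), the buffer tip at about (228,212) and the box front edge at about (408,200). The rail lies about 3.2° off world y. The pipette tip at (630,130) ends just outside the bail arm.

```bash
cat >> h.py <<'E'
from scipy.spatial.transform import Rotation as Ro
a=np.radians(3.2); T=np.array([-np.sin(a),np.cos(a),0]); N=np.array([np.cos(a),np.sin(a),0])
def rel(target):
    s=robot.read_state(); R=Ro.from_rotvec(s["orientation"]).as_matrix()
    ty=R[:,1]; 
    print("t",round(s["t"],2),"tcp",s["tool_pos"].round(4),"tool shift",(R.T@(np.array(target)-s["tool_pos"])).round(4),"z axis",R[:,2].round(3))
    print("spin needed",round(float(np.arctan2(np.cross(ty,-T)@R[:,2],ty@-T)),4),"F along/cross/z",(s["force"]@T).round(2),(s["force"]@N).round(2),s["force"][2].round(2),"open",round(s["opening"],4),"grip",s["gripper_force"])
E
python3 - <<'E'
from h import *
bar=np.array([.557,-.285,.063])
rel(bar+[0,0,.12]); rel(bar)
tip=ray("top",190+230*.35,190+212*.35,.072); bf=ray("top",190+727*.35,190+187*.35,.072)
print("tip",tip,"bar",bf,"tip ahead of bar",(tip-bar)@T, "cross",(tip-bar)@N)
p,W=cloud("scene")
u,v=215+219*.343,140+385*.343; print("scene tip ray",ray("scene",u,v,.075),W[int(v)-2:int(v)+3,int(u)-2:int(u)+3,1].round(3).tolist())
E
```

```text
t 1.25 tcp [ 0.2358 -0.5517  0.2356] tool shift [ 0.4002 -0.119   0.0526] z axis [-0.  0. -1.]
spin needed 0.348 F along/cross/z 0.21 0.71 -0.11 open 0.0931 grip 0.0
t 1.25 tcp [ 0.2358 -0.5517  0.2356] tool shift [ 0.4002 -0.119   0.1726] z axis [-0.  0. -1.]
spin needed 0.348 F along/cross/z 0.21 0.71 -0.11 open 0.0931 grip 0.0
tip [0.53713739 0.09908662 0.072     ] bar [ 0.55769283 -0.28535782  0.072     ] tip ahead of bar 0.384596502136695 cross 0.0016086543987058432
scene tip ray [0.53378487 0.10441283 0.075     ] [[0.106, 0.105, 0.103, 0.103, 0.059], [0.108, 0.108, 0.107, 0.103, 0.102], [0.11, 0.109, 0.106, 0.106, 0.102], [0.112, 0.111, 0.108, 0.106, 0.104], [0.112, 0.111, 0.109, 0.107, 0.104]]
```

```bash
python3 -m inch '{"travel":[[0.04,-0.012,0],[0.08,-0.024,0.005],[0.12,-0.036,0.01],[0.16,-0.048,0.02],[0.2,-0.06,0.03],[0.24,-0.071,0.04],[0.28,-0.083,0.05],[0.32,-0.095,0.05],[0.36,-0.107,0.0526],[0.4,-0.119,0.0526]],"spin":[0.05,0.1,0.15,0.2,0.25,0.3,0.348,0.348,0.348,0.348]}' 0.4 20
python3 -m inch '{"travel":[[0,0,0],[0,0,0]],"spin":[0,0]}'
python3 - <<'E'
from h import *
rel([.557,-.285,.063])
E
```

```text
t: 2.13
tool_pos: [0.5534, -0.2872, 0.1825]
orientation: [-3.14, -0.088, 0.001]
force: [0.7, -0.6, 0.5]
opening: 0.0557
gripper_force: 0.0
t: 2.3
tool_pos: [0.5538, -0.2868, 0.1828]
orientation: [-3.14, -0.094, 0.0]
force: [0.2, 0.1, 1.0]
opening: 0.0557
gripper_force: 0.0
t 2.3 tcp [ 0.5538 -0.2868  0.1828] tool shift [ 0.0033 -0.0016  0.1198] z axis [-0.  0. -1.]
spin needed 0.004 F along/cross/z 0.05 0.24 0.99 open 0.0557 grip 0.0
```

```bash
python3 -m inch '{"travel":[[0.003,-0.0016,0.03],[0.003,-0.0016,0.06],[0.003,-0.0016,0.09],[0.003,-0.0016,0.11],[0.003,-0.0016,0.12],[0.003,-0.0016,0.12]],"spin":[0,0,0,0,0,0]}'
python3 -m inch '{"travel":[[0,0,0],[0,0,0],[0,0,0],[0,0,0],[0,0,0],[0,0,0]],"spin":[0,0,0,0,0,0]}' 1 20
python3 - <<'E'
from h import *
rel([.557,-.285,.063])
p,W=cloud("scene"); cv2.imwrite("pics/g1.png",cv2.resize(p[140:345,215:445],(670,598))[:,:,::-1])
E
```

```text
t: 2.8
tool_pos: [0.5526, -0.287, 0.06]
orientation: [-3.138, -0.085, 0.007]
force: [0.2, -0.2, 0.3]
opening: 0.0556
gripper_force: 0.0
t: 3.3
tool_pos: [0.5556, -0.2874, 0.0639]
orientation: [3.14, 0.088, 0.002]
force: [-1.2, 0.4, -0.1]
opening: 0.0202
gripper_force: 0.0
t 3.3 tcp [ 0.5556 -0.2874  0.0639] tool shift [ 0.0015 -0.0023  0.0009] z axis [ 0.001 -0.001 -1.   ]
spin needed 0.0001 F along/cross/z 0.42 -1.17 -0.14 open 0.0202 grip 0.0
```

View pics/g1.png

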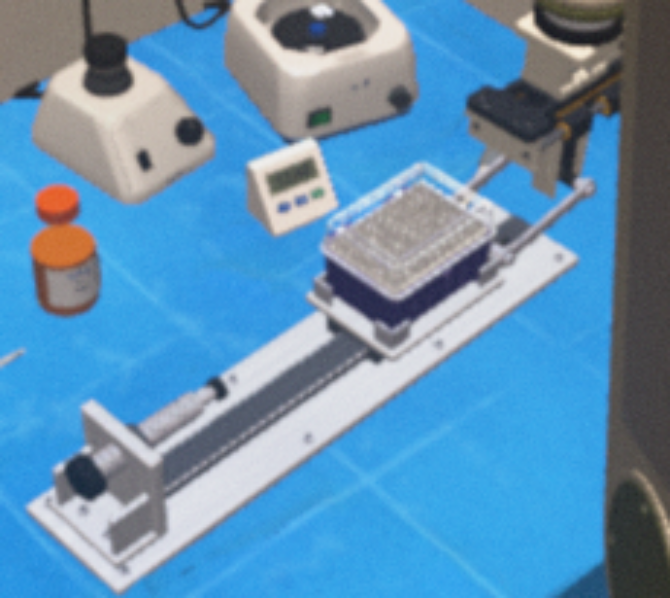

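The gripper is around the bar between the arms and still closing. I'll finish the grip, then lift along the arc.

```bash
python3 -m inch '{"travel":[[0,0,0],[0,0,0],[0,0,0],[0,0,0]],"spin":[0,0,0,0]}' 1 20
python3 -m inch '{"travel":[[0,-0.002,-0.0103],[0,-0.005,-0.0204],[0,-0.009,-0.03],[0,-0.0139,-0.0393],[0,-0.0198,-0.048],[0,-0.0265,-0.0561],[0,-0.0339,-0.0635],[0,-0.042,-0.0701],[0,-0.0508,-0.0759],[0,-0.0545,-0.078]],"spin":[0,0,0,0,0,0,0,0,0,0]}'
python3 -m inch '{"travel":[[0,0,0],[0,0,0]],"spin":[0,0]}'
python3 - <<'E'
from h import *
rel([.557,-.285,.063])
p,W=cloud("scene"); cv2.imwrite("pics/g2.png",cv2.resize(p[140:345,215:445],(670,598))[:,:,::-1])
E
```

```text
t: 3.68
tool_pos: [0.5553, -0.2866, 0.063]
orientation: [-3.14, -0.088, 0.0]
force: [2.0, 5.1, 0.1]
opening: 0.0112
gripper_force: 20.0
t: 4.52
tool_pos: [0.552, -0.2316, 0.1422]
orientation: [3.14, 0.088, 0.0]
force: [-1.3, -1.7, -1.3]
opening: 0.0112
gripper_force: 20.0
t: 4.68
tool_pos: [0.5521, -0.2324, 0.141]
orientation: [-3.14, -0.089, 0.0]
force: [-0.6, -1.4, 1.1]
opening: 0.0109
gripper_force: 20.0
t 4.68 tcp [ 0.5521 -0.2324  0.141 ] tool shift [0.002  0.0529 0.078 ] z axis [-0.  0. -1.]
spin needed 0.0005 F along/cross/z -1.37 -0.7 1.08 open 0.0109 grip 19.993781447410583
```

View pics/g2.png

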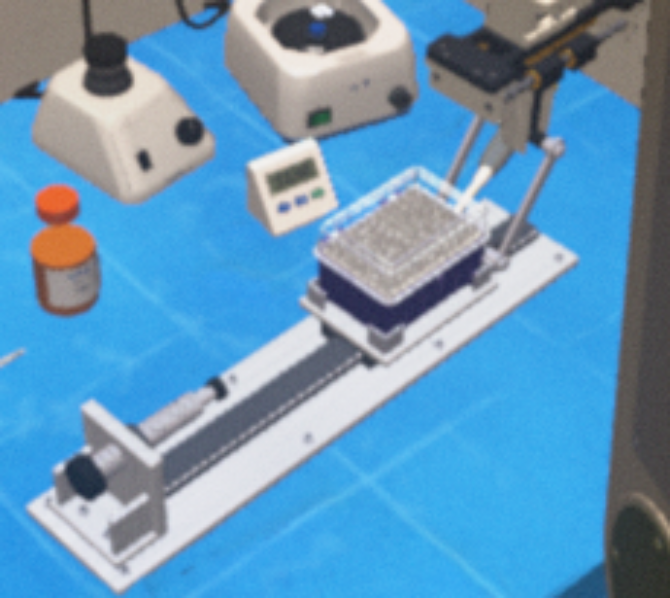

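Bail up and gripped, carriage free. Now I'll roll it most of the way, measuring the drag as a baseline.

```bash
cat >> h.py <<'E'
def avg(n=6,cam="scene"):
    L=[]
    for _ in range(n):
        optics.read_camera(cam); s=robot.read_state(); L.append(np.r_[s["tool_pos"]@T,s["tool_pos"]@N,s["tool_pos"][2],s["force"]@T,s["force"]@N,s["force"][2]])
    L=np.array(L); print("t",round(s["t"],2),"pos along/cross/z",L.mean(0)[:3].round(4),"F",L.mean(0)[3:].round(2),"sd",L.std(0)[3:].round(2))
E
python3 -c "from h import *;avg()"
python3 -m inch '{"travel":[[0,-0.005,0],[0,-0.017,0],[0,-0.029,0],[0,-0.041,0],[0,-0.053,0],[0,-0.065,0],[0,-0.077,0],[0,-0.089,0],[0,-0.096,0],[0,-0.1,0]],"spin":[0,0,0,0,0,0,0,0,0,0]}'
python3 -m inch '{"travel":[[0,-0.004,0],[0,-0.008,0],[0,-0.012,0],[0,-0.016,0],[0,-0.02,0]],"spin":[0,0,0,0,0]}'
python3 - <<'E'
from h import *
avg()
p,W=cloud("scene"); cv2.imwrite("pics/g3.png",cv2.resize(p[190:340,220:420],(800,600),interpolation=cv2.INTER_CUBIC)[:,:,::-1])
E
```

```text
t 5.03 pos along/cross/z [-0.2633  0.5382  0.1407] F [-0.49 -1.11  0.89] sd [0.57 0.43 0.71]
t: 5.87
tool_pos: [0.5462, -0.1313, 0.1408]
orientation: [-3.14, -0.09, 0.001]
force: [-3.1, -2.2, 1.3]
opening: 0.0118
gripper_force: 20.0
t: 6.28
tool_pos: [0.5452, -0.1129, 0.1409]
orientation: [-3.14, -0.087, 0.001]
force: [-5.3, -0.9, 1.2]
opening: 0.0109
gripper_force: 20.0
t 6.58 pos along/cross/z [-0.1427  0.538   0.1407] F [ 0.74 -4.53 -0.58] sd [0.35 0.32 1.11]
```

View pics/g3.png

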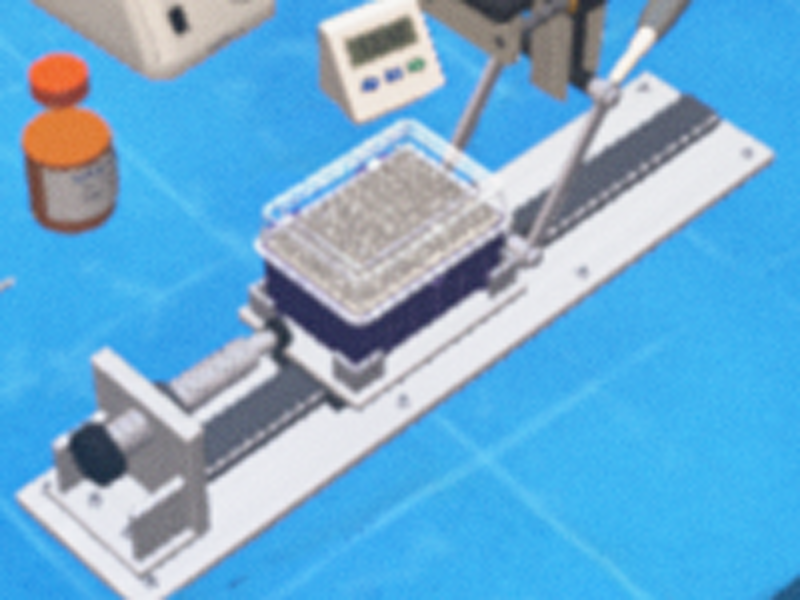

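The picture shows the buffer tip (285,340) still roughly 20 mm short of the box front. That agrees with the predicted contact near along = -0.117. I'll creep up in stages and relieve the side force.

```bash
python3 -m inch '{"travel":[[-0.001,-0.002,0],[-0.001,-0.004,0],[-0.001,-0.006,0],[-0.001,-0.008,0],[-0.001,-0.01,0],[-0.001,-0.012,0],[-0.001,-0.014,0],[-0.001,-0.016,0]],"spin":[0,0,0,0,0,0,0,0]}'
python3 -c "from h import *;avg()"
python3 -m inch '{"travel":[[0,-0.001,0],[0,-0.002,0],[0,-0.003,0],[0,-0.004,0]],"spin":[0,0,0,0]}'
python3 -c "from h import *;avg()"
python3 -m inch '{"travel":[[0,-0.001,0],[0,-0.002,0],[0,-0.003,0]],"spin":[0,0,0]}'
python3 -c "from h import *;avg()"
```

```text
t: 7.3
tool_pos: [0.544, -0.0968, 0.1414]
orientation: [3.14, 0.088, 0.002]
force: [0.5, -1.2, 0.8]
opening: 0.0114
gripper_force: 20.0
t 7.6 pos along/cross/z [-0.1269  0.5377  0.1412] F [ 0.2   2.35 -0.24] sd [0.6  0.94 0.5 ]
t: 7.93
tool_pos: [0.5437, -0.0931, 0.1413]
orientation: [3.14, 0.087, 0.001]
force: [4.0, -1.8, 0.7]
opening: 0.0114
gripper_force: 20.0
t 8.23 pos along/cross/z [-0.1232  0.5376  0.1413] F [-0.85  4.41  0.83] sd [0.43 0.69 0.4 ]
t: 8.48
tool_pos: [0.5434, -0.0901, 0.1413]
orientation: [3.14, 0.087, 0.001]
force: [5.0, -1.8, 1.3]
opening: 0.0109
gripper_force: 20.0
t 8.78 pos along/cross/z [-0.1201  0.5375  0.1413] F [-1.41  5.34  1.48] sd [0.43 0.53 0.25]
```

```bash
python3 -m inch '{"travel":[[0.0006,-0.001,0],[0.0006,-0.002,0]],"spin":[0,0]}'
python3 -c "from h import *;avg()"
python3 -m inch '{"travel":[[0,-0.001,0],[0,-0.002,0]],"spin":[0,0]}'
python3 -c "from h import *;avg()"
python3 - <<'E'
from h import *
p,W=cloud("scene"); cv2.imwrite("pics/g4.png",cv2.resize(p[230:330,230:363],(798,600),interpolation=cv2.INTER_CUBIC)[:,:,::-1])
E
```

```text
t: 8.95
tool_pos: [0.5434, -0.088, 0.141]
orientation: [3.14, 0.087, -0.001]
force: [2.8, -2.3, 2.7]
opening: 0.0111
gripper_force: 20.0
t 9.25 pos along/cross/z [-0.1181  0.5377  0.141 ] F [-2.03  1.83  2.35] sd [0.43 0.53 0.64]
t: 9.42
tool_pos: [0.5434, -0.0862, 0.1411]
orientation: [3.14, 0.087, -0.001]
force: [0.9, -2.9, 4.2]
opening: 0.0116
gripper_force: 20.0
t 9.72 pos along/cross/z [-0.1163  0.5378  0.1411] F [-2.65  0.06  3.69] sd [0.66 0.77 0.29]
```

View pics/g4.png

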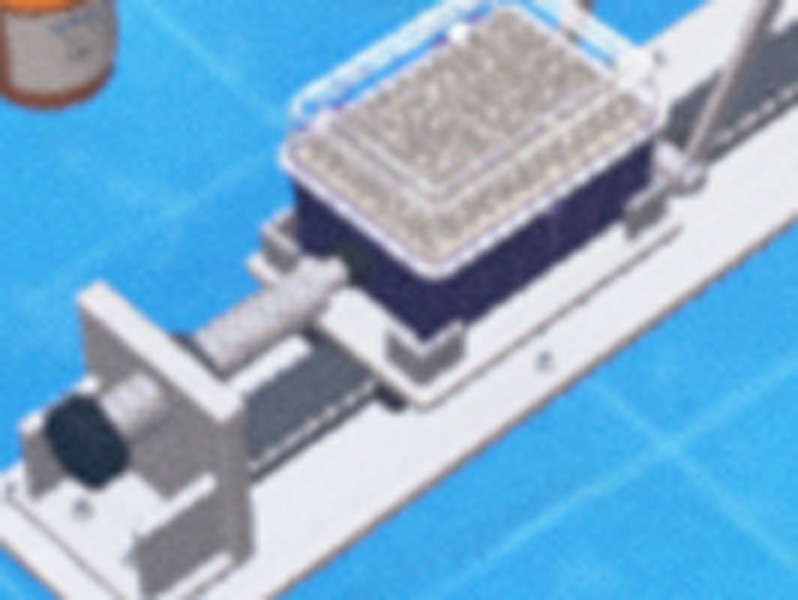

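The tip at (350,262) now touches the box front wall, and the force along the rail is rising. I'll press on gently.

```bash
python3 -m inch '{"travel":[[0,-0.001,0],[0,-0.002,0]],"spin":[0,0]}'
python3 -c "from h import *;avg()"
python3 -m inch '{"travel":[[0,-0.0007,0],[0,-0.0015,0]],"spin":[0,0]}'
python3 -c "from h import *;avg()"
```

```text
t: 9.93
tool_pos: [0.5434, -0.0843, 0.1412]
orientation: [3.14, 0.087, -0.0]
force: [-1.9, -4.7, 5.9]
opening: 0.0115
gripper_force: 20.0
t 10.23 pos along/cross/z [-0.1143  0.5378  0.1412] F [-4.16 -1.34  5.14] sd [0.48 0.34 0.68]
t: 10.4
tool_pos: [0.5433, -0.0829, 0.1413]
orientation: [3.14, 0.087, -0.0]
force: [-2.2, -5.9, 6.0]
opening: 0.0113
gripper_force: 20.0
t 10.7 pos along/cross/z [-0.113   0.5378  0.1414] F [-4.61 -1.88  5.92] sd [0.38 0.55 0.29]
```

About 4 N on the spring, so roughly 5.5 mm in. Next I'll swing the bail down along the arc about the hinge, in stages, with a firmer grip.

```bash
python3 -m inch '{"travel":[[0,0,0],[0,0.002,0.0011],[0,0.0042,0.0024],[0,0.0086,0.0052],[0,0.013,0.0082],[0,0.0171,0.0114],[0,0.0211,0.0148],[0,0.0248,0.0185],[0,0.0285,0.0222],[0,0.0285,0.0222]],"spin":[0,0,0,0,0,0,0,0,0,0]}' 1 40
python3 -c "
from h import *
avg()
p,W=cloud('scene'); cv2.imwrite('pics/m1.png',p[:,:,::-1])"
```

```text
t: 11.53
tool_pos: [0.5445, -0.1103, 0.1171]
orientation: [-3.138, -0.088, 0.002]
force: [2.3, 4.8, -1.5]
opening: 0.0108
gripper_force: 40.0
t 11.83 pos along/cross/z [-0.1402  0.5376  0.1175] F [ 5.07  1.83 -1.03] sd [0.33 0.42 0.38]
```

```bash
cat > tr.py <<'E'
import sys,numpy as np,cv2
from h import optics,T
m=cv2.imread(sys.argv[1]); a=cv2.resize(m[230:330,230:363],(798,600),interpolation=cv2.INTER_CUBIC); b=cv2.imread('pics/g4.png')
V=optics.camera_info('scene')["view"]; K=optics.camera_info('scene')["camera_matrix"]
def px(P): q=K@(V[:3,:3]@P+V[:3,3]); return q[:2]/q[2]
P=np.array([.54,.03,.1]); J=(px(P+T*.01)-px(P))*6/10; print("px per mm",J)
for n,(x0,y0,x1,y1) in dict(box=(290,150,660,330),deck=(385,310,480,400),bracket=(60,290,250,560)).items():
    t=b[y0:y1,x0:x1]; r=cv2.matchTemplate(a[max(0,y0-40):y1+40,x0-40:x1+40],t,cv2.TM_CCOEFF_NORMED)
    _,s,_,l=cv2.minMaxLoc(r); d=np.array(l)-[40,min(40,y0)]; print(n,d,round(s,3),"mm fwd",round(float(d@J/(J@J)),2))
E
python3 tr.py pics/m1.png
```

```text
px per mm [-1.96245371  1.29147701]
box [-3  2] 0.996 mm fwd 1.53
deck [-3  2] 0.995 mm fwd 1.53
bracket [0 0] 0.999 mm fwd 0.0
```

The box is tracked as 1.5 mm further in than in the earlier picture, so the buffer is at about 4.5 mm, as wanted. I'll continue with a slight forward bias.

```bash
python3 -m inch '{"travel":[[0,0.0025,0.004],[0,0.0057,0.0081],[0,0.0086,0.0123],[0,0.0116,0.0168],[0,0.0116,0.0168]],"spin":[0,0,0,0,0]}' 1 40
python3 -c "
from h import *
avg(4)
p,W=cloud('scene'); cv2.imwrite('pics/m2.png',p[:,:,::-1])"; python3 tr.py pics/m2.png
```

```text
t: 12.3
tool_pos: [0.5451, -0.1214, 0.1]
orientation: [-3.138, -0.088, 0.002]
force: [3.3, 7.8, -1.7]
opening: 0.0108
gripper_force: 40.0
t 12.5 pos along/cross/z [-0.1515  0.5375  0.1004] F [ 6.96  2.91 -2.31] sd [0.25 0.42 0.63]
px per mm [-1.96245371  1.29147701]
box [-3  2] 0.995 mm fwd 1.53
deck [-3  2] 0.995 mm fwd 1.53
bracket [0 0] 0.999 mm fwd 0.0
```

```bash
python3 -m inch '{"travel":[[0,-0.001,0.001],[0,0.001,0.0055],[0,0.0034,0.0102],[0,0.0055,0.015],[0,0.0072,0.02],[0,0.0072,0.02]],"spin":[0,0,0,0,0,0]}' 1 40
python3 -c "
from h import *
avg(4)
p,W=cloud('scene'); cv2.imwrite('pics/m3.png',p[:,:,::-1])"; python3 tr.py pics/m3.png
```

```text
t: 13.05
tool_pos: [0.5456, -0.1289, 0.0801]
orientation: [-3.138, -0.087, 0.001]
force: [1.9, 7.3, -0.7]
opening: 0.0108
gripper_force: 40.0
t 13.25 pos along/cross/z [-0.1591  0.5376  0.0806] F [ 7.59  1.86 -0.93] sd [0.29 0.39 0.17]
px per mm [-1.96245371  1.29147701]
box [-3  2] 0.995 mm fwd 1.53
deck [-3  2] 0.994 mm fwd 1.53
bracket [0 0] 0.999 mm fwd 0.0
```

```bash
python3 -m inch '{"travel":[[0,-0.001,0.002],[0,0.0003,0.007],[0,0.0015,0.012],[0,0.0025,0.0165],[0,0.0027,0.019],[0,0.0027,0.019]],"spin":[0,0,0,0,0,0]}' 1 40
python3 -c "
from h import *
avg(4)
p,W=cloud('scene'); cv2.imwrite('pics/m4.png',p[:,:,::-1])"; python3 tr.py pics/m4.png
```

```text
t: 13.8
tool_pos: [0.5461, -0.1316, 0.0633]
orientation: [-3.139, -0.088, 0.001]
force: [-7.8, 10.3, 18.1]
opening: 0.0109
gripper_force: 40.0
t 14.0 pos along/cross/z [-0.1619  0.5379  0.0637] F [11.03 -6.77 16.22] sd [0.32 0.77 0.09]
px per mm [-1.96245371  1.29147701]
box [-3  2] 0.995 mm fwd 1.53
deck [-3  2] 0.995 mm fwd 1.53
bracket [0 0] 0.999 mm fwd 0.0
```

The bail is bottomed (16 N reaction). I'll relieve the rearward pull, open and check the bail.

```bash
python3 -m inch '{"travel":[[0.0005,-0.001,0],[0.0005,-0.002,0],[0.0005,-0.003,0],[0.0005,-0.003,0]],"spin":[0,0,0,0]}' 1 40
python3 -c "
from h import *
avg(3)"
python3 -m inch '{"travel":[[0,0,0],[0,0,0],[0,0,0],[0,0,0],[0,0,0]],"spin":[0,0,0,0,0]}' 0.45 20
python3 -m inch '{"travel":[[0,0,-0.01],[0,0,-0.03],[0,0,-0.06],[0,0,-0.09],[0,0,-0.12],[0,0,-0.12]],"spin":[0,0,0,0,0,0]}'
python3 -c "
from h import *
p,W=cloud('scene'); cv2.imwrite('pics/m5.png',p[:,:,::-1]); cv2.imwrite('pics/v5.png',cv2.resize(p[160:340,220:440],(733,600),interpolation=cv2.INTER_CUBIC)[:,:,::-1])
rel([.5,0,0])
for c in ('scene','top'):
  p,W=cloud(c)
  for r in models.masks_of(c,'brake_bar')[:1]:
    pass
  D=(W-np.array([.557,-.285,0])); s=D@T; n=D@N
  m=(s>.11)&(s<.2)&(abs(n)<.028)&(W[...,2]>.03)&(W[...,2]<.13)&(p.max(2)<90)
  print(c,m.sum(),np.median(s[m]),np.median(W[m],0))
"; python3 tr.py pics/m5.png
```

```text
t: 14.38
tool_pos: [0.5462, -0.1312, 0.0641]
orientation: [3.138, 0.087, -0.001]
force: [-10.1, -1.3, 16.7]
opening: 0.0107
gripper_force: 40.0
t 14.53 pos along/cross/z [-0.1616  0.538   0.0642] F [ -0.84 -10.26  17.18] sd [0.37 0.35 0.44]
t: 14.95
tool_pos: [0.5462, -0.1295, 0.0625]
orientation: [3.14, 0.088, -0.001]
force: [1.3, 0.1, 1.3]
opening: 0.0397
gripper_force: 0.0
t: 15.45
tool_pos: [0.5501, -0.1306, 0.1915]
orientation: [3.136, 0.088, 0.017]
force: [1.3, -0.3, 0.2]
opening: 0.0512
gripper_force: 0.0
t 15.5 tcp [ 0.5492 -0.1303  0.1885] tool shift [-0.0434 -0.1334  0.1877] z axis [ 0.008 -0.003 -1.   ]
spin needed 0.0002 F along/cross/z 1.19 0.65 -0.58 open 0.0512 grip 0.0
scene 57 0.15823533745446575 [ 0.54618535 -0.12720306  0.06877963]
top 43 0.15617270342792677 [ 0.5320957  -0.12986615  0.06968202]
px per mm [-1.96245371  1.29147701]
box [-3  2] 0.995 mm fwd 1.53
deck [-3  2] 0.993 mm fwd 1.53
bracket [0 0] 0.999 mm fwd 0.0
```

View pics/v5.png

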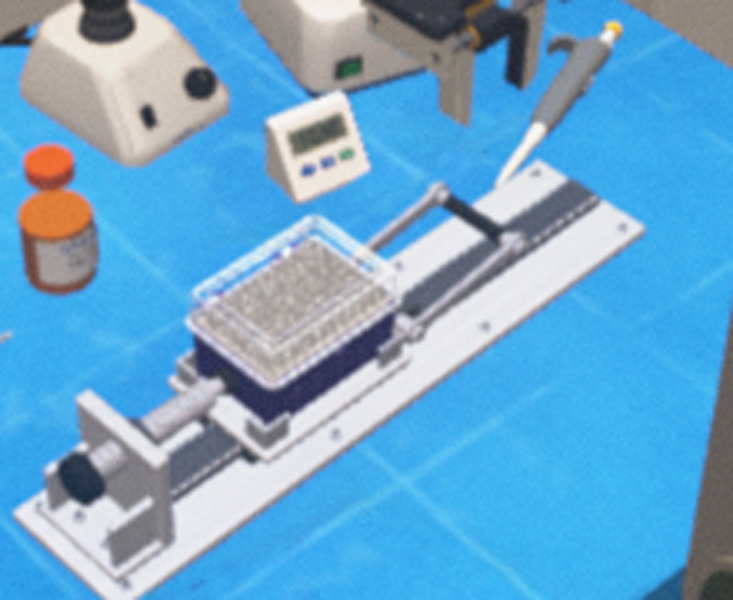

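The bail is back at its down height and the carriage hasn't moved since the brake went on. The tip presses the box at about (225,383), nothing nearby has shifted, and the gripper is clear. I'll let the arm settle and hand in.

```bash
python3 -m inch '{"travel":[[0,0,-0.02],[0,0,-0.03],[0,0,-0.03],[0,0,-0.03],[0,0,-0.03]],"spin":[0,0,0,0,0]}'
python3 -c "
from h import *
p,W=cloud('scene'); cv2.imwrite('pics/m6.png',p[:,:,::-1])"; python3 tr.py pics/m6.png; python3 -c "
from plant import close_job
print(close_job())"
```

```text
t: 16.12
tool_pos: [0.5462, -0.1293, 0.2121]
orientation: [-3.14, -0.088, 0.002]
force: [-0.4, 0.2, -0.0]
opening: 0.0511
gripper_force: 0.0
px per mm [-1.96245371  1.29147701]
box [-3  2] 0.995 mm fwd 1.53
deck [-3  2] 0.993 mm fwd 1.53
bracket [0 0] 0.999 mm fwd 0.0
the job is handed in; nothing more can be done
None
```

The job is handed in at about 16 s: bail pushed fully down, carriage braked and not moving, box pressing the buffer an estimated 4–4.5 mm in (about 3 N), gripper clear and nothing nearby visibly shifted; the hand-in returned no verdict.

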